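# Dispense a lid and close the open jar

### The arm

A 6-joint arm with a two-finger parallel gripper is mounted at the origin on the work surface. World frame = base frame: x ahead of the robot, y to its left, z up, the work surface at z = 0. Lengths are in mm, angles in rad, forces in N, time in s.
With the tool pointing down it reaches from about 300 to 875 mm from the base axis. Payload 6.4 kg.
Tool frame: the origin (TCP) lies midway between the tips of the shut fingers; the grasp point (between the pads) lies 19 mm behind it; z points along the fingers, y is the line along which they close (so a half turn about z gives the same grasp; the last joint's range is limited). The gripper opens to 85 mm and grips with 20 to 120 N. Pads are 22 mm wide; open, the fingers measure 114 mm over their backs; the gripper's body (76 mm by 85 mm) begins 54 mm behind the grasp point. The pads swing forward as they close: fully open they stand 13 mm farther back than shut.
Start: joints at [1.119, 0.181, 1.607, -0, 1.354, -0.206], TCP at [139.903, 557.735, 231.288] pointing down, gripper open.
Joint ranges: [-2.99, 2.99], [-0.89, 2.07], [0.3, 2.58], [-1.14, 4.28], [0, 2.63], [-3.12, 3.12]. Speed limits (rad/s): [2.57, 2.57, 3.01, 3.14, 3.14, 3.14].

### API

Orientations are given as a unit quaternion [x, y, z, w].
In Python, from cell import r gives the robot as it stands.
- The arm moves only by the shell command python3 -m jog 'ROWS' [FORCE]. ROWS is JSON, a list of rows, each a list of 3 entries, a list of its own where there are three numbers: the turn, a rotation vector about the tool's x, y, z in degrees, then the shift along the tool's x, y, z in cm, then the opening, from -1 (shut) to 1 (fully open). A call has 1 to 12 rows; each row shifts and turns the commanded pose from where the row before left it, along the tool's axes as they then stand; what a row does not reach is not made up. A row lasts 1/10 s, in which the tool goes at most 50 mm and 8.59 degrees, less where a joint would pass 70% of its speed; a pose out of reach is approached as far as the arm can. A call is refused whole if a number of a shift passes 5 or a number of a turn 8.59, either way. A call with a gripper value outside its range is refused whole. The fingers move at their own pace and stop on an object; FORCE is the grip in N (left out, the last holds). Time passes only in rows, so rows that do not move let the fingers close. It gives the time, the measured TCP pose, the force, the opening and the grip force at its end, in the units of the state.
- r.get_state(): the state, without advancing time (a new reading comes with each control period).
- r.grab_frame(name): name is "scene" or "top" or "wrist"; returns a dict with "img" (400x640x3 uint8, red, green, blue), "z_map" (400x640 float32, mm along the optical axis (not along the pixel's ray), 0 where there is no reading), "vertical_fov" (degrees; the focal length in pixels is half the picture's height over the tangent of half this angle, whatever the lens; pixels are square), "cx", "cy" (the principal point, pixels), "dist" ([k1, k2, p1, p2, k3] as OpenCV has them; the pictures are not rectified), "R" (3x3) and "t" (3): a world point X has camera coordinates R X + t. Camera axes: x right, y down, z forward; pixel columns grow to the right and rows downward; lengths in mm; the calibration is good to about 2 mm. A picture is of the moment at which its call begins.
- r.hand_in(): hands the job in; it is judged then, once.
The state is a dict: "time_s": time; "qpos": joint angles; "qd": joint speeds; "joint_efforts": joint torques, N m; "position": TCP position; "orientation": TCP orientation; "wrist_force": force on the tool from outside, world axes, zero at the start; "ft_torque": the same for the moment, N m; "width": opening from 0.0 (shut) to 1.0 (fully open); "grip_force": force on a finger pad.
Only numpy, scipy, OpenCV 4.12 (cv2) and the standard library are available. Lean on these libraries where they do the work, as an engineer would, in place of code of your own. Each camera call takes 0.05 s, during which the arm holds its last target. There are 200 camera calls.

### The job

One jar in the cardboard tray has no lid. Push the dispenser's red sprung pusher fully in, once, so that one lid comes out on its tongue, and let the pusher spring all the way back; then pick up that lid and set it flat and centred on the open jar so that it covers the mouth. Leave the jars standing in their places, the other lids in the dispenser, and the tape roll and label box where they are.

Things in the scene. Friction and masses are not known exactly. Their poses are not given: they have to be found in the camera images.
- dispenser: blue fixed lid dispenser, 90 mm wide. Origin on the bench under the centre of its magazine; x = direction of push and of lid exit. Floor under the lids 24 mm above the bench. Magazine: square well, outer side 75 mm, clear front and back, top 80 mm high; lids exit under its front wall (x = 37 mm) onto a level tongue 40 mm wide that ends at x = 120 mm in a 4 mm lip; beside it bare bench
- pusher (a joint): travel of the sprung pusher, in m: 0 = out (home), 0.075 = pushed fully in. The spring takes 3 N at the start and 7.5 N at the end, and drives it home again when released
- pusher_face (a point): centre of the rear face of the red upright push plate on the rear end of the pusher; moves with it. The plate is 56 mm wide (dispenser y), 12 mm thick, from 25 to 75 mm above the bench; the point is 58 mm above the bench, and 130 mm behind the dispenser origin when home. Push along the dispenser +x
- outfeed (a point): point on the tongue floor (24 mm above the bench, 73 mm ahead of the dispenser's origin) where the centre of a lid lies after a full push
- lid1: lowest lid in the magazine, the one that comes out: gold-coloured metal disc 64 mm in diameter, 12 mm thick, about 30 g. Origin at the centre of its underside, z up
- lid2: second lid from below in the magazine, same size and origin; it drops to the floor when the pusher has returned
- lid3: third lid from below, same size and origin
- lid4: top lid of the magazine, same size and origin
- tray: low cardboard tray, 292 mm along its x, 100 mm along its y, walls 40 mm high, floor 5 mm above the bench; a row of three square cells along x with centres 96 mm apart, one jar in each. Origin at the centre of its underside
- jar_open: the glass jar without a lid, standing in any of the three cells: 69 mm in diameter, 85 mm high, neck 58 mm in outer diameter over the top 17 mm, mouth 50 mm wide. Origin at the centre of its underside, z up
- jar_mouth (a point): centre of the open jar's mouth, level with its rim (85 mm above its underside, 90 mm above the bench)
- jar_a: jar of the same size closed with a gold-coloured lid (97 mm high in all), in another cell. Origin at the centre of its underside
- jar_b: the other closed jar, same as jar_a
- tape_roll: roll of brown packing tape lying flat, 100 mm in diameter, 48 mm high; a bystander. Origin at the centre of its underside
- label_box: small cardboard box, 60 x 90 x 45 mm high; a bystander. Origin at the centre of its underside

How it is judged (in metres and radians):
On the way, in this order (a step that is already met when the one before it is completed fails the run):
1. the pusher is pushed fully in (at least 72 of its 75 mm) (value of joint pusher above 0.072 m), for 0.05 s.
2. the pusher is back home (within 4 mm) and the lowest lid is clear of the magazine, out on the tongue (value of joint pusher below 0.004 m and x of lid1 in the frame of dispenser above 0.066 m), for 0.1 s.
At the end, for the whole second after the job is handed in: The dispensed lid rests flat (tilt under 0.1 rad, within 3 mm of rim height) and within 7 mm of centred on the open jar; the jars stand upright, at rest, within 25 mm of their starts; the other lids are in the magazine (within 15 mm), the pusher home within 4 mm (horizontal distance between lid1 and jar_mouth below 0.007 m and z of lid1 in the frame of jar_mouth between -0.003 and 0.003 m and linear speed of each of lid1, jar_open, jar_a, jar_b below 0.02 m/s and angle between each of lid1, jar_open, jar_a, jar_b's own z axis and vertical below 0.1 rad and distance of each of jar_open, jar_a, jar_b from where it was at the start of the episode below 0.025 m and horizontal distance between each of lid2, lid3, lid4 and dispenser below 0.015 m and value of joint pusher below 0.004 m); the robot touches nothing.
It fails at once if a second lid leaves the magazine (more than 30 mm from its centre) (horizontal distance between any of lid2, lid3, lid4 and dispenser above 0.03 m).
It fails at once if the tape roll or the label box is moved by more than 20 mm (distance of any of tape_roll, label_box from where it was at the start of the episode above 0.02 m).
It fails at once if a jar is tipped by more than 0.4 rad (angle between any of jar_open, jar_a, jar_b's own z axis and vertical above 0.4 rad).
It also fails if it takes over 58 s, if anything falls off the work surface, if the arm or the gripper's body presses on something with over 40 N, if the wrist force passes 120 N, or if a joint passes its speed limit or range.

## Working session

There is one attempt and no reset: what is moved stays moved. The work goes in short steps, Python scripts to look and compute and a shell command to move; the robot and the scene stay as the last step left them, time stands still between calls to the robot, and variables do not carry over. Pictures are saved under pics/ and viewed, at most 10 in all, crops included, and the job is handed in when it is done.

```bash
ls; mkdir -p pics; python3 - <<'E'
from cell import r
import cv2,pickle
s=r.get_state();print(s)
d={}
for n in("scene","top"):
    f=r.grab_frame(n);d[n]=f
    cv2.imwrite(f"pics/{n}0.png",f["img"][:,:,::-1])
    print(n,f["vertical_fov"],f["cx"],f["cy"],f["dist"],f["R"],f["t"])
pickle.dump(d,open("f0.pkl","wb"))
E
```

```text
pics
{'time_s': 0.0, 'qpos': array([ 1.11868857e+00,  1.81553194e-01,  1.60802141e+00, -2.34824889e-05,
        1.35379371e+00, -2.06314627e-01]), 'qd': array([-0.00064247,  0.00158583, -0.0012489 , -0.0013063 ,  0.00075332,
        0.0002786 ]), 'joint_efforts': array([-5.82515368e-04, -4.44868505e+01, -3.51335084e+01, -1.84967962e-04,
        8.94570840e-03,  8.08685343e-06]), 'position': array([139.66081701, 557.20404184, 230.37084432]), 'orientation': array([ 1.22584868e-01,  9.92457637e-01, -8.43858342e-04, -2.76184738e-04]), 'wrist_force': array([ 0.43316315, -0.84022542,  0.23297163]), 'ft_torque': array([0.00643628, 0.05076965, 0.00712024]), 'grip_force': 0.0, 'width': 0.9994310930318033}
scene 44.94673088001761 309.77567297394364 198.50412538509642 [-0.1171375  0.         0.         0.         0.       ] [[-0.06800718  0.99766771 -0.00584501]
 [ 0.85415123  0.05519477 -0.51708724]
 [-0.51555863 -0.04015817 -0.85591274]] [ -17.27179964 -451.44020969 1423.87649037]
top 57.89168290405215 323.17051695664065 201.96644582778586 [-0.06649495  0.          0.          0.          0.        ] [[ 0.01270768 -0.99974609  0.01860856]
 [-0.98313622 -0.01588758 -0.18218329]
 [ 0.18243268 -0.01597962 -0.98308849]] [  8.9480043  568.29701248 801.5631129 ]
```

View pics/scene0.png

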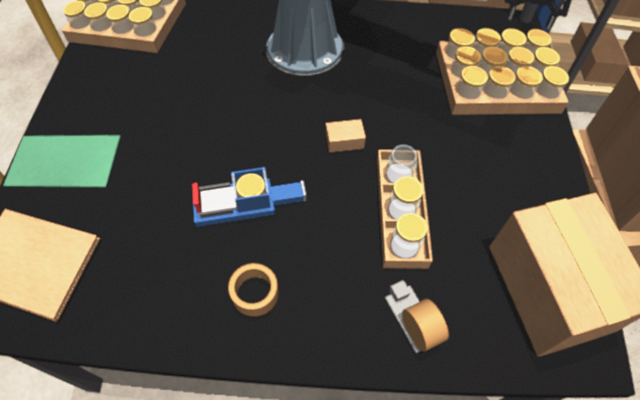

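View pics/top0.png

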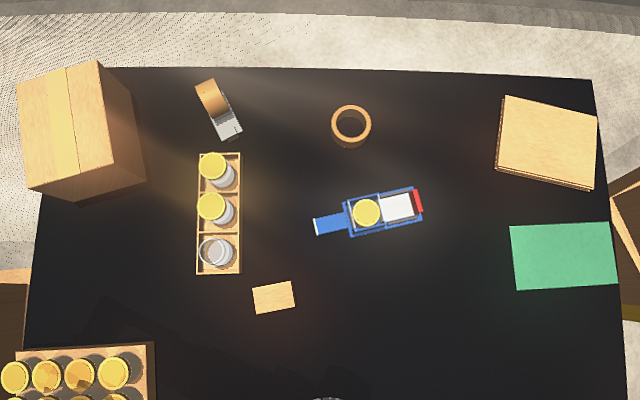

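Scene view: dispenser with the red plate at (196,197), top lid at (250,186), tongue end at (304,190); open jar mouth at (403,156), closed jars at (408,190) and (411,228). Top view: red plate (418,201), lid (366,213), tongue end (315,226), open jar (214,250), label box (273,297), tape roll (351,126).

```bash
cat >h.py <<'E'
import numpy as np,cv2
def K(f):
    F=200/np.tan(np.radians(f["vertical_fov"]/2));return np.array([[F,0,f["cx"]],[0,F,f["cy"]],[0,0,1]])
def plane(f,uv,z):
    uv=np.asarray(uv,float).reshape(-1,1,2)
    n=cv2.undistortPoints(uv,K(f),np.array(f["dist"]))[:,0]
    d=np.c_[n,np.ones(len(n))]@f["R"]; c=-f["R"].T@f["t"]
    return c+d*((z-c[2])/d[:,2])[:,None]
def proj(f,X):
    rv=cv2.Rodrigues(f["R"])[0]
    return cv2.projectPoints(np.asarray(X,float).reshape(-1,1,3),rv,np.asarray(f["t"],float),K(f),np.array(f["dist"]))[0][:,0]
def deproj(f):
    "world point per pixel from z_map"
    v,u=np.mgrid[0:400,0:640]
    n=cv2.undistortPoints(np.stack([u,v],-1).reshape(-1,1,2).astype(float),K(f),np.array(f["dist"]))[:,0]
    P=np.c_[n,np.ones(len(n))]*f["z_map"].reshape(-1,1)
    return ((P-f["t"])@f["R"]).reshape(400,640,3)
def blobs(m,amin=30):
    cs=cv2.findContours(m.astype(np.uint8),cv2.RETR_EXTERNAL,cv2.CHAIN_APPROX_NONE)[0]
    return [c for c in cs if cv2.contourArea(c)>amin]
E
python3 - <<'E'
import pickle,numpy as np,cv2
from h import *
np.set_printoptions(precision=1,suppress=True)
d=pickle.load(open("f0.pkl","rb"))
for n,f in d.items():
    print("==",n)
    hsv=cv2.cvtColor(f["img"],cv2.COLOR_RGB2HSV);H,S,V=cv2.split(hsv)
    W=deproj(f); Z=W[...,2]
    ok=f["z_map"]>0
    roi=ok&(W[...,0]>250)&(W[...,0]<900)&(abs(W[...,1])<500)
    for nm,m,z in (("red",((H<6)|(H>174))&(S>150)&(V>80),75),("gold",(H>20)&(H<32)&(S>110)&(V>120),None),("blue",(H>100)&(H<120)&(S>120)&(V>60),None)):
        for c in blobs(m&roi,25):
            mk=np.zeros(H.shape,np.uint8);cv2.drawContours(mk,[c],-1,1,-1)
            zz=Z[(mk>0)&m&ok]; zt=np.percentile(zz,90); zp=z
            if nm=="gold": zp=102 if zt>88 else 72
            if nm=="gold":
                e=cv2.fitEllipse(c); P=plane(f,[e[0]],zp); print(nm,np.array(e[0]),e[1],zt,np.median(zz),P,plane(f,c[:,0],zp).ptp(0) if hasattr(np.ndarray,'ptp') else np.ptp(plane(f,c[:,0],zp),axis=0))
            else:
                b=cv2.boxPoints(cv2.minAreaRect(c)); print(nm,cv2.contourArea(c),zt,c[:,0].mean(0));print(plane(f,b,zp or 24))
    # depth-based: tongue (z~24) and tray/jar tops
    for lo,hi,nm in((82,94,"rim"),(94,108,"lids"),(32,50,"walls/boxes"),(66,80,"dispenser top"),(18,29,"tongue")):
        for c in blobs(roi&(Z>lo)&(Z<hi),40):
            q=W[c[:,0,1],c[:,0,0],:2].astype(np.float32); rr=cv2.minAreaRect(q);print(nm,np.array(rr[0]),np.array(rr[1]),rr[2])
E
```

```text
== scene
red 143.0 77.17924271591143 [195.8 196. ]
[[ 545.2 -216.5   75. ]
 [ 542.2 -201.    75. ]
 [ 617.  -179.4   75. ]
 [ 620.  -194.3   75. ]]Traceback (most recent call last):
  File "<stdin>", line 17, in <module>
AttributeError: `ptp` was removed from the ndarray class in NumPy 2.0. Use np.ptp(arr, ...) instead.
```

```bash
cat >m.py <<'E'
import pickle,numpy as np,cv2
from h import *
np.set_printoptions(precision=1,suppress=True)
d=pickle.load(open("f0.pkl","rb"))
for n,f in d.items():
    print("==",n)
    hsv=cv2.cvtColor(f["img"],cv2.COLOR_RGB2HSV);H,S,V=cv2.split(hsv)
    W=deproj(f); Z=W[...,2]; ok=f["z_map"]>0
    roi=ok&(W[...,0]>250)&(W[...,0]<900)&(abs(W[...,1])<500)
    for nm,m,zs in (("red",((H<6)|(H>174))&(S>150)&(V>80),75),("gold",(H>20)&(H<32)&(S>110)&(V>120),0),("blue",(H>100)&(H<120)&(S>120)&(V>60),24)):
        for c in blobs(m&roi,25):
            mk=np.zeros(H.shape,np.uint8);cv2.drawContours(mk,[c],-1,1,-1)
            zt=np.percentile(Z[(mk>0)&m&ok],90)
            zp=zs or (102 if zt>88 else 72)
            if nm=="gold":
                e=cv2.fitEllipse(c);print(nm,np.array(e[0]),zt,plane(f,[e[0]],zp)[0],np.ptp(plane(f,c[:,0],zp),axis=0))
            else:
                print(nm,cv2.contourArea(c),zt,c[:,0].mean(0),plane(f,cv2.boxPoints(cv2.minAreaRect(c)),zp).tolist() if nm=="red" else "")
    for lo,hi,nm in((82,94,"rim"),(94,108,"lids"),(32,50,"walls/boxes"),(66,80,"dispenser top"),(18,29,"tongue")):
        for c in blobs(roi&(Z>lo)&(Z<hi),40):
            q=W[c[:,0,1],c[:,0,0],:2].astype(np.float32); rr=cv2.minAreaRect(q);print(nm,np.array(rr[0]),np.array(rr[1]),rr[2])
E
python3 m.py
```

```text
== scene
red 143.0 77.17924271591143 [195.8 196. ] [[545.2398740424326, -216.4718701699413, 74.99999999999989], [542.1993401684086, -200.98929444460757, 75.0], [617.0476128184623, -179.41098589790423, 75.0], [619.9729733836841, -194.326334813667, 75.00000000000011]]
gold [248.7 285.8] 51.07881673425026 [780.  -51.7  72. ] [76.4 32.8  0. ]
gold [411.4 226. ] 105.09224928604156 [639.3 272.5 102. ] [52.4 52.2  0. ]
gold [408.3 187.9] 105.38720336179746 [545.9 269.6 102. ] [52.1 53.3  0. ]
gold [250.2 184.6] 75.26894664827601 [540.6 -79.8  72. ] [54.6 61.4  0. ]
blue 1646.5 60.359186862246986 [247.9 205.6] 
blue 112.0 81.18203815317985 [247.7 171.3] 
rim [831.2 301. ] [61.6 51.7] 27.673717498779297
rim [681.1 483.8] [116.2   5.7] 16.84728240966797
rim [448.1 265.6] [55.6 58.9] 88.02830505371094
lids [680.3 483.4] [114.    4.9] 16.990345001220703
lids [641.1 271.5] [63.8 62.9] 19.422155380249023
lids [547.5 269.3] [64.7 63.9] 85.7726058959961
walls/boxes [842.4 278.7] [86.   3.4] 27.815649032592773
walls/boxes [771.5 -47.9] [98.2 97.3] 38.11473083496094
walls/boxes [679.9 483.3] [111.    
[... 2160 characters left out ...]
0141067505
walls/boxes [673.8 483. ] [118.7  32.9] 0.039195697754621506
walls/boxes [768.7 -49. ] [99.3 96.8] 11.259966850280762
dispenser top [446.8 252.9] [43.2 65.6] 85.19145202636719
dispenser top [539.7 252.6] [30.3 65.4] 61.79543685913086
dispenser top [543.1 -81.9] [76.4 75.6] 14.2722806930542
dispenser top [ 571.8 -200.8] [53.1 12.4] 16.202022552490234
dispenser top [626.6 259.1] [29.5 62.9] 46.64701461791992
dispenser top [672.8 482.8] [114.2  31.9] 0.08047453314065933
dispenser top [800.4 283.7] [13.9 50.6] 30.578222274780273
tongue [532.  -92.3] [266.   85.3] 87.55038452148438
tongue [ 668.5 -461.2] [76.3 13.7] 79.2640151977539
tongue [677.1 483. ] [123.8  32.4] 0.5300309658050537
```

Measurements from both views agree: dispenser origin ≈ (542.5, -81), x axis at 104°; pusher face ≈ (574, -207); jar mouth ≈ (448, 264.3). Turning the tool so its x lies along the push direction.

```bash
python3 -m jog '[[[0,0,7.75],[0,0,0],-1],[[0,0,7.75],[0,0,0],-1],[[0,0,7.75],[0,0,0],-1],[[0,0,7.75],[0,0,0],-1],[[0,0,7.75],[0,0,0],-1],[[0,0,7.75],[0,0,0],-1],[[0,0,7.75],[0,0,0],-1],[[0,0,7.75],[0,0,0],-1]]'
python3 -m jog '[[[0,0,0],[-3.7,1,0],-1],[[0,0,0],[-3.7,1,0],-1],[[0,0,0],[-3.7,1,0],-1],[[0,0,0],[-3.7,1,0],-1],[[0,0,0],[-3.7,1,0],-1],[[0,0,0],[-3.7,1,0],-1],[[0,0,0],[-3.7,1,0],-1],[[0,0,0],[-3.7,1,0],-1],[[0,0,0],[-3.7,1,0],-1],[[0,0,0],[-3.7,1,0],-1],[[0,0,0],[-3.7,1,0],-1],[[0,0,0],[-3.7,1,0],-1]]'
```

```text
time_s: 0.9
position: [139.7, 557.4, 230.7]
orientation: [0.618, 0.786, -0.001, 0.0]
wrist_force: [0.2, 0.0, -0.2]
width: 0.002
grip_force: 0.0
time_s: 2.1
position: [363.4, 154.2, 231.2]
orientation: [0.616, 0.788, 0.0, -0.0]
wrist_force: [0.1, -0.2, 0.5]
width: 0.003
grip_force: 0.0
```

```bash
cat >go.py <<'E'
# how far to a dispenser-frame (x,y) or world target, in tool axes (cm), plus tool y angle
import sys,numpy as np
from scipy.spatial.transform import Rotation as Ro
from cell import r
np.set_printoptions(precision=2,suppress=True)
xd=np.array([-.242,.970,0]);yd=np.array([-.970,-.242,0]);o=np.array([542.5,-81,0])
a=list(map(float,sys.argv[2:5]))
T=o+a[0]*xd+a[1]*yd+[0,0,a[2]] if sys.argv[1]=="d" else np.array(a)
s=r.get_state();R=Ro.from_quat(s["orientation"]).as_matrix();p=s["position"]
print("t",s["time_s"],"pos",p,"disp",(p-o)@xd,(p-o)@yd,"yang",np.degrees(np.arctan2(R[1,1],R[0,1])),"zaxis",R[:,2],"F",s["wrist_force"],"w",s["width"],s["grip_force"])
print("shift cm",R.T@(T-p)/10)
E
python3 go.py d -175 0 230
```

```text
t 2.1 pos [363.42 154.16 231.16] disp 271.44429160776053 116.7986643164055 yang 13.918292449928865 zaxis [ 0.  0. -1.] F [ 0.05 -0.16  0.47] w 0.0026087322476927933 0.0
shift cm [-44.63  11.75   0.11]
```

```bash
python3 -m jog '[[[0,0,0],[-3.7,1,0],-1],[[0,0,0],[-3.7,1,0],-1],[[0,0,0],[-3.7,1,0],-1],[[0,0,0],[-3.7,1,0],-1],[[0,0,0],[-3.7,1,0],-1],[[0,0,0],[-3.7,1,0],-1],[[0,0,0],[-3.7,1,0],-1],[[0,0,0],[-3.7,1,0],-1],[[0,0,0],[-3.7,1,0],-1],[[0,0,0],[-3.7,1,0],-1],[[0,0,0],[-3.7,1,0],-1],[[0,0,0],[-3.7,0.8,0],-1]]'; python3 -m jog '[[[0,0,0],[0,0,4],-1],[[0,0,0],[0,0,4],-1],[[0,0,0],[0,0,4],-1],[[0,0,0],[0,0,4],-1],[[0,0,0],[0,0,2],-1],[[0,0,0],[0,0,0],-1]]'; python3 go.py d -150 0 46
python3 - <<'E'
from cell import r
import cv2,numpy as np
a=[cv2.resize(r.grab_frame("wrist")["img"][:,:,::-1],None,fx=.9,fy=.9)[:290], r.grab_frame("top")["img"][150:300,270:470,::-1]]
b=cv2.resize(a[1],(387,290));cv2.imwrite("pics/push0.png",cv2.resize(np.hstack([a[0],b]),(800,240)))
E
```

```text
time_s: 3.3
position: [584.9, -248.2, 230.6]
orientation: [0.616, 0.788, 0.0, -0.001]
wrist_force: [0.7, -0.1, -0.4]
width: -0.0
grip_force: 0.0
time_s: 3.9
position: [581.4, -245.0, 46.6]
orientation: [0.616, 0.788, -0.0, -0.004]
wrist_force: [-1.3, 0.1, -0.2]
width: 0.002
grip_force: 0.0
t 3.9 pos [ 581.37 -245.     46.6 ] disp -168.48240115510518 1.980422022442679 yang 13.910500404698825 zaxis [-0.01  0.   -1.  ] F [-1.27  0.1  -0.17] w 0.002394338872890508 0.0
shift cm [1.86 0.2  0.07]
```

View pics/push0.png

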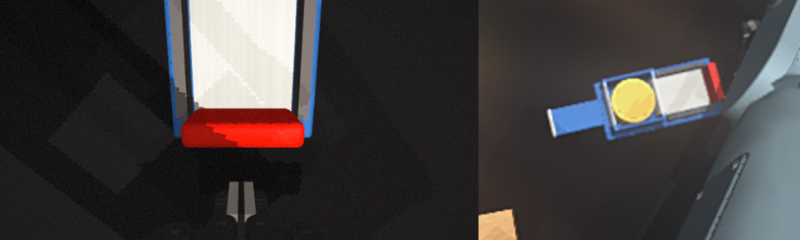

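The wrist view shows the shut fingers (240,205) squarely behind the red plate (centre 243,130); the top view shows the magazine still untouched. Pushing.

```bash
python3 -m jog '[[[0,0,0],[1,0.1,0],-1],[[0,0,0],[1,0.1,0],-1],[[0,0,0],[1,0,0],-1],[[0,0,0],[1,0,0],-1],[[0,0,0],[1,0,0],-1],[[0,0,0],[1,0,0],-1],[[0,0,0],[1,0,0],-1],[[0,0,0],[1,0,0],-1],[[0,0,0],[0.5,0,0],-1],[[0,0,0],[0.5,0,0],-1],[[0,0,0],[0,0,0],-1]]'; python3 go.py d -66 0 46
```

```text
time_s: 5.1
position: [565.7, -159.9, 52.8]
orientation: [0.616, 0.788, -0.0, 0.002]
wrist_force: [0.4, -5.6, 1.7]
width: 0.002
grip_force: 2.9
t 5.1 pos [ 565.74 -159.88   52.78] disp -82.14033912363644 -3.456435135558893 yang 13.9636179936035 zaxis [ 0. -0. -1.] F [ 0.4  -5.59  1.66] w 0.0024125089565842127 2.9262354969978333
shift cm [ 1.62 -0.35  0.67]
```

```bash
python3 -m jog '[[[0,0,0],[0.4,-0.1,0.1],-1],[[0,0,0],[0.4,-0.1,0.1],-1],[[0,0,0],[0.4,0,0.1],-1],[[0,0,0],[0.3,0,0],-1],[[0,0,0],[0,0,0],-1]]'; python3 go.py d -66 0 46;  python3 -m jog '[[[0,0,0],[0.3,0,0],-1],[[0,0,0],[0,0,0],-1]]';python3 go.py d -66 0 46
```

```text
time_s: 5.6
position: [562.1, -146.9, 51.3]
orientation: [0.616, 0.788, 0.0, 0.004]
wrist_force: [2.6, -6.2, 5.7]
width: -0.003
grip_force: 3.5
t 5.6 pos [ 562.09 -146.85   51.29] disp -68.61629536166252 -3.061313232728324 yang 13.94062167670654 zaxis [ 0.01 -0.01 -1.  ] F [ 2.57 -6.17  5.66] w -0.003269214113154406 3.5011084377765656
shift cm [ 0.27 -0.31  0.53]
time_s: 5.8
position: [561.5, -144.4, 51.3]
orientation: [0.616, 0.788, -0.0, 0.005]
wrist_force: [3.1, -7.4, 5.6]
width: 0.004
grip_force: 4.2
t 5.8 pos [ 561.49 -144.42   51.3 ] disp -66.1127211363639 -3.0754478245950794 yang 13.9390281442334 zaxis [ 0.01 -0.01 -1.  ] F [ 3.06 -7.41  5.61] w 0.003579256035709466 4.220539480447769
shift cm [ 0.02 -0.31  0.53]
```

```bash
python3 -m jog '[[[0,0,0],[0.25,0,0],-1],[[0,0,0],[0,0,0],-1]]';python3 go.py d -66 0 46|head -1; python3 -m jog '[[[0,0,0],[0.25,0,0],-1],[[0,0,0],[0,0,0],-1]]';python3 go.py d -66 0 46|head -1
```

```text
time_s: 6.0
position: [561.5, -144.3, 51.4]
orientation: [0.616, 0.788, -0.001, 0.006]
wrist_force: [4.2, -15.9, 1.7]
width: -0.003
grip_force: 8.6
t 6.0 pos [ 561.49 -144.31   51.44] disp -66.00963948881808 -3.1003564020172996 yang 13.94050629026625 zaxis [ 0.01 -0.01 -1.  ] F [  4.25 -15.92   1.72] w -0.0030799873544239825 8.597809821367264
time_s: 6.2
position: [561.5, -144.2, 51.6]
orientation: [0.616, 0.788, -0.002, 0.008]
wrist_force: [5.9, -25.6, -3.3]
width: 0.001
grip_force: 12.9
t 6.2 pos [ 561.53 -144.2    51.6 ] disp -65.90993494646435 -3.1671496321689188 yang 13.929544874738824 zaxis [ 0.01 -0.01 -1.  ] F [  5.86 -25.55  -3.26] w 0.0010796032800332925 12.866553962230682
```

End stop reached exactly where predicted (−66 mm, force rising to 26 N). Retracting gently and looking.

```bash
python3 -m jog '[[[0,0,0],[-1,0,0],-1],[[0,0,0],[-1,0,0],-1],[[0,0,0],[-1,0,0],-1],[[0,0,0],[-1,0,0],-1],[[0,0,0],[-1,0,0],-1],[[0,0,0],[-1,0,0],-1],[[0,0,0],[-1,0,0],-1],[[0,0,0],[-1,0,0],-1],[[0,0,0],[-1,0,0],-1],[[0,0,0],[-2,0,0],-1],[[0,0,0],[0,0,-3],-1],[[0,0,0],[0,0,-4],1]]'; python3 -m jog '[[[0,0,0],[0,0,-4],1],[[0,0,0],[0,0,-4],1],[[0,0,0],[0,0,-4],1],[[0,0,0],[0,0,0],1]]'; python3 go.py d 73 0 200
cat >look.py <<'E'
import sys
from cell import r
import pickle,cv2,numpy as np
from h import *
np.set_printoptions(precision=1,suppress=True)
xd=np.array([-.242,.970,0]);yd=np.array([-.970,-.242,0]);o=np.array([542.5,-81,0])
d={n:r.grab_frame(n) for n in("scene","top")}
pickle.dump(d,open("f1.pkl","wb"))
for n,f in d.items():
    H,S,V=cv2.split(cv2.cvtColor(f["img"],cv2.COLOR_RGB2HSV));W=deproj(f)
    roi=(f["z_map"]>0)&(abs(W[...,1])<350)&(W[...,0]>350)&(W[...,0]<720)
    for c in blobs(roi&(H>20)&(H<32)&(S>110)&(V>120),40):
        e=cv2.fitEllipse(c);mk=np.zeros(H.shape,np.uint8);cv2.drawContours(mk,[c],-1,1,-1)
        z=np.median(W[...,2][mk>0]);P=plane(f,[e[0]],z)[0];print(n,"gold px",np.array(e[0]),"P",P,"disp",(P-o)@xd,(P-o)@yd,"depth mean",W[mk>0].mean(0),"size",np.ptp(plane(f,c[:,0],z),axis=0)[:2])
    m=roi&((H<6)|(H>174))&(S>150)&(V>80)&(W[...,2]>62)
    if m.sum()>10: q=W[m].mean(0);print(n,"red",q,"disp",(q-o)@xd,(q-o)@yd)
cv2.imwrite(f"pics/{sys.argv[1]}.png",cv2.resize(np.hstack([d["scene"]["img"][130:280,180:380],d["top"]["img"][150:300,270:470]])[:,:,::-1],(800,300),interpolation=cv2.INTER_CUBIC))
E
python3 look.py after_push
```

```text
time_s: 7.4
position: [581.3, -243.1, 115.3]
orientation: [0.617, 0.787, -0.0, -0.004]
wrist_force: [-0.1, -0.4, 0.5]
width: 0.157
grip_force: 0.0
time_s: 7.8
position: [586.4, -245.6, 245.2]
orientation: [0.616, 0.788, 0.001, 0.005]
wrist_force: [0.6, -1.3, -0.1]
width: 0.846
grip_force: 0.0
t 7.8 pos [ 586.36 -245.62  245.23] disp -170.29418921502213 -2.706989189342633 yang 13.937612788501713 zaxis [ 0.01 -0.01 -1.  ] F [ 0.59 -1.32 -0.12] w 0.8460717889215542 0.0
shift cm [24.36 -0.33  4.35]
scene gold px [411.4 226. ] P [639.9 272.4 103. ] disp 319.19314859637575 -179.9858123255639 depth mean [640.9 272.  105. ] size [52.3 52.2]
scene gold px [408.4 187.8] P [546.6 269.5 103.3] disp 339.018984837857 -88.75938892917618 depth mean [547.9 268.8 105.2] size [52.  53.2]
scene gold px [282.9 188.8] P [524.9  -9.3  36.7] disp 73.81104892915313 -0.3111515175997852 depth mean [527.7  -8.9  41.2] size [64.3 58.6]
scene gold px [249.2 186.7] P [539.6 -83.6  61.1] disp -1.8323766198525302 3.47715949141213 depth mean [541.  -83.3  63.4] size [52.5 55.7]
scene red [ 575.3 -198.8   73.7] disp -122.16654514207431 -3.3615791804576993
top gold px [334.1 221.7] P [523.7  -9.7  36.5] disp 73.72647083766363 0.9636942745079979 depth mean [523.   -9.5  41.3] size [64.9 59.8]
top gold px [365.7 212.8] P [542.4 -82.2  60.7] disp -1.1137625672421199 0.3667363420203373 depth mean [541.8 -81.7  64.8] size [61.5 63.3]
top gold px [210.7 205.3] P [547.2 267.3 102.2] disp 336.668275298766 -88.85237496328178 depth mean [548.2 268.7  97.5] size [61.1 64.9]
top gold px [211.8 165.3] P [639.3 271.4 102.1] disp 318.41157105645095 -179.15418135687523 depth mean [639.4 271.6 101.9] size [61.4 64.6]
top red [ 570.8 -200.9   74.7] disp -123.1673287112053 1.57853519775471
```

View pics/after_push.png

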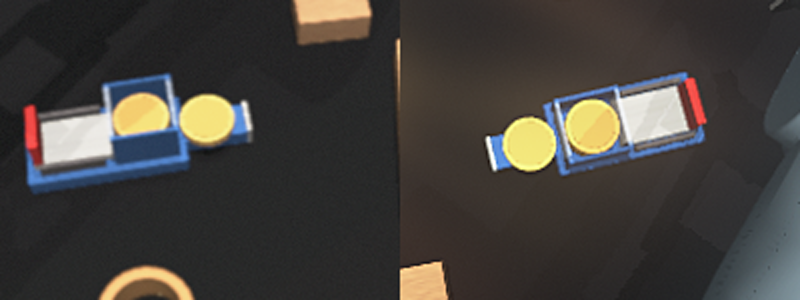

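The pusher is home; one lid lies flat on the tongue (scene crop (207,120), top crop (529,143)), at dispenser x≈74, y≈0, and the other three dropped to 60 mm. Moving above it.

```bash
python3 -m jog '[[[0,0,0],[3.5,0,0],1],[[0,0,0],[3.5,0,0],1],[[0,0,0],[3.5,0,0],1],[[0,0,0],[3.5,0,0],1],[[0,0,0],[3.5,0,0],1],[[0,0,0],[3.5,-0.1,0],1],[[0,0,0],[2.4,-0.1,3],1],[[0,0,0],[1,-0.1,3],1],[[0,0,0],[0,0,3],1],[[0,0,0],[0,0,3],1],[[0,0,0],[0,0,2],1],[[0,0,0],[0,0,0],1]]'; python3 -m jog '[[[0,0,0],[0,0,0],1]]' >/dev/null; python3 go.py d 74 0 14
python3 - <<'E'
from cell import r
import cv2
f=r.grab_frame("wrist");cv2.imwrite("pics/w1.png",f["img"][:,:,::-1])
E
```

```text
time_s: 9.1
position: [517.6, -6.8, 93.1]
orientation: [0.616, 0.788, -0.002, -0.005]
wrist_force: [-0.9, 1.1, 0.2]
width: 0.999
grip_force: 0.0
t 9.2 pos [520.96  -7.64  97.05] disp 76.37066631722105 3.1443386696648425 yang 13.913542563468537 zaxis [-0.  0. -1.] F [ 1.06 -0.4   0.65] w 0.9972989889337123 0.0
shift cm [-0.26  0.34  8.3 ]
```

View pics/w1.png

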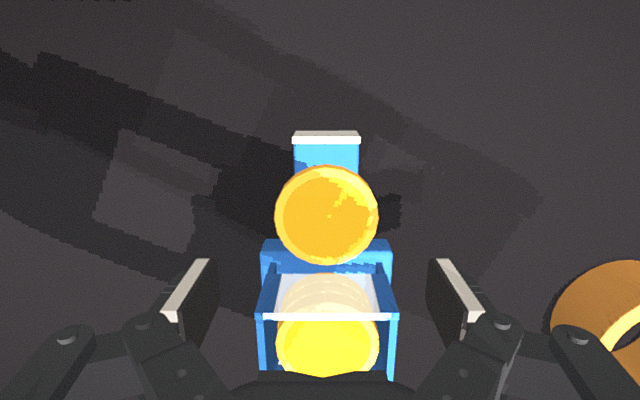

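The lid is centred at (327,215) between the open fingers (inner edges ~209 and 437), clear of the magazine. Descending.

```bash
python3 -m jog '[[[0,0,0],[-0.2,0.3,2],1],[[0,0,0],[0,0,2],1],[[0,0,0],[0,0,2],1],[[0,0,0],[0,0,1],1],[[0,0,0],[0,0,0.5],1],[[0,0,0],[0,0,0],1],[[0,0,0],[0,0,0],1]]'; python3 go.py d 74 0 13
```

```text
time_s: 9.95
position: [526.4, -9.3, 24.3]
orientation: [0.616, 0.788, 0.0, 0.001]
wrist_force: [0.5, 0.2, 0.1]
width: 0.995
grip_force: 0.0
t 9.95 pos [526.39  -9.32  24.3 ] disp 73.42578006510891 -1.720019013395961 yang 13.919980661842912 zaxis [ 0. -0. -1.] F [0.45 0.23 0.1 ] w 0.9953038743874272 0.0
shift cm [ 0.05 -0.17  1.13]
```

```bash
python3 -m jog '[[[0,0,0],[0.05,-0.15,0.6],1],[[0,0,0],[0,0,0.5],1],[[0,0,0],[0,0,0],1],[[0,0,0],[0,0,0],1]]'; python3 go.py d 74 0 13; python3 -m jog '[[[0,0,0],[0,0,0],0.6],[[0,0,0],[0,0,0],0.45],[[0,0,0],[0,0,0],0.3],[[0,0,0],[0,0,0],0.2],[[0,0,0],[0,0,0],0.1],[[0,0,0],[0,0,0],0.1],[[0,0,0],[0,0,0],0.1],[[0,0,0],[0,0,0],0.1]]' 25; python3 go.py d 74 0 13
```

```text
time_s: 10.35
position: [523.8, -9.0, 12.1]
orientation: [0.616, 0.788, -0.0, -0.0]
wrist_force: [0.6, 0.1, 0.5]
width: 1.0
grip_force: 0.0
t 10.35 pos [523.77  -8.98  12.09] disp 74.39117005553291 0.736978274877879 yang 13.919142736905219 zaxis [-0.  0. -1.] F [0.6  0.14 0.46] w 1.0001538191173311 0.0
shift cm [-0.04  0.07 -0.09]
time_s: 11.15
position: [524.2, -9.1, 12.6]
orientation: [0.616, 0.788, 0.0, 0.0]
wrist_force: [-1.5, -0.3, 5.2]
width: 0.739
grip_force: 27.1
t 11.15 pos [524.16  -9.07  12.65] disp 74.20828629428387 0.378678075158565 yang 13.917574377372032 zaxis [ 0. -0. -1.] F [-1.5  -0.3   5.17] w 0.7388804746959812 27.076476216316223
shift cm [-0.02  0.04 -0.04]
```

Gripped: opening 63 mm ≈ lid diameter at 27 N. Lifting.

```bash
python3 -m jog '[[[0,0,0],[0,0,-0.5],0],[[0,0,0],[0,0,-0.5],0],[[0,0,0],[0,0,-1],0],[[0,0,0],[0,0,-2],0],[[0,0,0],[0,0,-3],0],[[0,0,0],[0,0,-3],0],[[0,0,0],[0,0,-3],0],[[0,0,0],[0,0,-3],0],[[0,0,0],[0,0,-2],0],[[0,0,0],[0,0,0],0],[[0,0,0],[0,0,0],0]]' 30; python3 go.py w 448 264.3 190; python3 - <<'E'
from cell import r
import cv2
f=r.grab_frame("wrist");cv2.imwrite("pics/w2.png",f["img"][:,:,::-1])
E
```

```text
time_s: 12.25
position: [523.9, -9.0, 192.5]
orientation: [0.616, 0.788, 0.0, 0.0]
wrist_force: [-0.2, 0.8, -1.4]
width: 0.736
grip_force: 33.0
t 12.25 pos [523.95  -9.01 192.48] disp 74.3227015446759 0.5731274254701789 yang 13.916523834003094 zaxis [ 0. -0. -1.] F [-0.24  0.8  -1.43] w 0.7356045403934132 32.970643043518066
shift cm [28.36 -0.8   0.24]
```

View pics/w2.png

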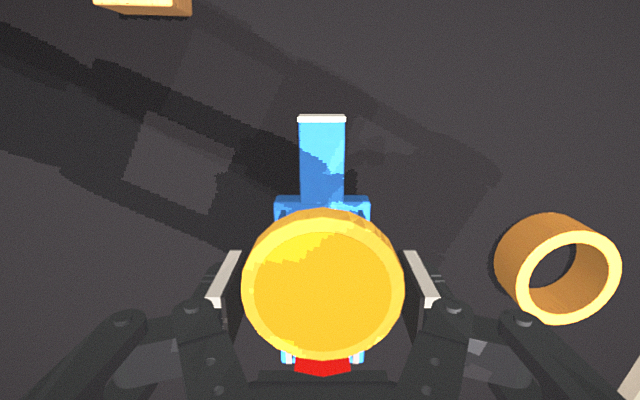

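Held level: lid centred at (323,290) between the pads. Turning so the fingers close across the tray, then travelling to the jar.

```bash
python3 -m jog '[[[0,0,-7.8],[0,0,0],0],[[0,0,-7.8],[0,0,0],0],[[0,0,-7.8],[0,0,0],0],[[0,0,-7.8],[0,0,0],0],[[0,0,-7.8],[0,0,0],0],[[0,0,-7.8],[0,0,0],0],[[0,0,-7.8],[0,0,0],0],[[0,0,-7.8],[0,0,0],0],[[0,0,-7.8],[0,0,0],0],[[0,0,-7.8],[0,0,0],0],[[0,0,0],[0,0,0],0]]'; python3 go.py w 448 264.3 190; python3 -m jog '[[[0,0,0],[0.3,1.5,0],0],[[0,0,0],[0.7,3,0],0],[[0,0,0],[0.8,3,0],0],[[0,0,0],[0.8,3,0],0],[[0,0,0],[0.8,3,0],0],[[0,0,0],[0.8,3,0],0],[[0,0,0],[0.8,3,0],0],[[0,0,0],[0.8,3,0],0],[[0,0,0],[0.7,3,0],0],[[0,0,0],[0.2,1.5,0],0],[[0,0,0],[0,0,0],0],[[0,0,0],[0,0,0],0]]'; python3 go.py w 448 264.3 190
```

```text
time_s: 13.4
position: [522.9, -8.8, 190.4]
orientation: [-0.017, 1.0, 0.0, -0.002]
wrist_force: [0.2, -0.1, -0.3]
width: 0.736
grip_force: 33.0
t 13.4 pos [522.9   -8.8  190.43] disp 74.77686678981499 1.5410825894870317 yang 91.98009906657879 zaxis [-0.  0. -1.] F [ 0.17 -0.07 -0.32] w 0.7358983738946011 32.95131325721741
shift cm [ 6.54 27.55  0.09]
time_s: 14.6
position: [447.1, 259.0, 191.8]
orientation: [-0.017, 1.0, -0.0, -0.0]
wrist_force: [0.0, -0.2, -1.1]
width: 0.736
grip_force: 33.0
t 14.6 pos [447.15 258.98 191.78] disp 352.8518948015088 10.2180425111502 yang 91.89823194669472 zaxis [-0. -0. -1.] F [ 0.01 -0.19 -1.08] w 0.7362895437232364 32.98027038574219
shift cm [-0.1   0.53  0.18]
```

```bash
cat >lid.py <<'E'
from cell import r
import pickle,cv2,numpy as np
from h import *
np.set_printoptions(precision=1,suppress=True)
s=r.get_state();p=s["position"];print("TCP",p)
d={n:r.grab_frame(n) for n in("wrist","scene","top")};pickle.dump(d,open("f2.pkl","wb"))
for n,f in d.items():
    H,S,V=cv2.split(cv2.cvtColor(f["img"],cv2.COLOR_RGB2HSV));W=deproj(f)
    near=(f["z_map"]>0)&(np.hypot(W[...,0]-p[0],W[...,1]-p[1])<60)
    g=near&(H>18)&(H<34)&(S>90)&(V>70)&(W[...,2]>p[2])
    for c in blobs(g,60):
        mk=np.zeros(H.shape,np.uint8);cv2.drawContours(mk,[c],-1,1,-1);mk=(mk>0)&g
        zt=np.percentile(W[mk][:,2],75);t=mk&(abs(W[...,2]-zt)<3)
        A=np.c_[W[t][:,:2],np.ones(t.sum())];k=np.linalg.lstsq(A,W[t][:,2],rcond=None)[0]
        q=W[t][:,:2].astype(np.float32);c0,rad=cv2.minEnclosingCircle(q);rr=cv2.minAreaRect(q)
        print(n,"lid top z",zt,"rel",zt-p[2],"slope",k[:2]*1000,"mec",np.array(c0),rad,"rect",np.array(rr[0]),np.array(rr[1]),"mec-TCP",np.array(c0)-p[:2])
    for lo,hi in((84,95),):
        for c in blobs((f["z_map"]>0)&(np.hypot(W[...,0]-448,W[...,1]-264)<45)&(W[...,2]>lo)&(W[...,2]<hi),20):
            q=W[c[:,0,1],c[:,0,0],:2].astype(np.float32);print(n,"rim",cv2.minEnclosingCircle(q),q.min(0),q.max(0))
cv2.imwrite("pics/w3.png",np.hstack([cv2.resize(d["wrist"]["img"],(480,300)),cv2.resize(d["top"]["img"][150:300,130:290],(320,300))])[:,:,::-1])
E
python3 lid.py
```

```text
TCP [447.1 259.  191.8]
wrist lid top z 216.0360644284483 rel 24.256154114552544 slope [-0.7  8. ] mec [448.2 258.5] 32.29438018798828 rect [447.8 258.5] [62.9 63.7] mec-TCP [ 1.1 -0.5]
wrist rim ((446.779296875, 264.145263671875), 28.995092391967773) [418.1 235.3] [463.5 292.7]
scene rim ((448.39239501953125, 265.4378356933594), 29.87726593017578) [419.8 237.6] [477.7 293.5]
top rim ((433.20721435546875, 257.4075012207031), 22.667924880981445) [418.9 237.2] [443.5 277.6]
```

View pics/w3.png

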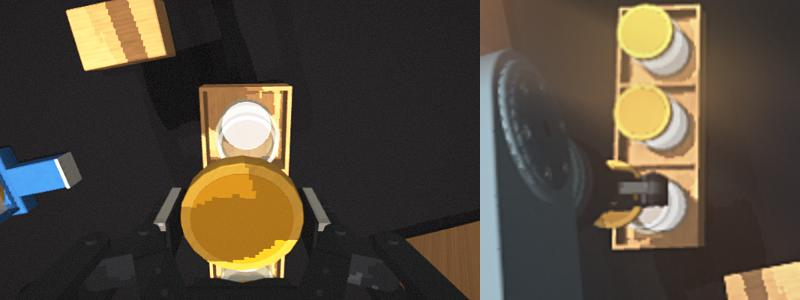

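The wrist view shows the lid level and centred on the pads (240,213), with the jar neck just behind it; the top view confirms that the fingers sit across the tray, clear of the neighbours. The lid needs about 6 mm more in +y.

```bash
python3 -m jog '[[[0,0,0],[0,0.3,2],0],[[0,0,0],[0,0.3,2],0],[[0,0,0],[0,0,2],0],[[0,0,0],[0,0,2],0],[[0,0,0],[0,0,1.5],0],[[0,0,0],[0,0,1],0],[[0,0,0],[0,0,0],0],[[0,0,0],[0,0,0],0],[[0,0,0],[0,0,0],0]]'; python3 go.py w 447.2 264.8 78.2
```

```text
time_s: 15.65
position: [448.7, 264.7, 88.3]
orientation: [-0.017, 1.0, 0.0, 0.001]
wrist_force: [0.6, -0.3, -0.9]
width: 0.735
grip_force: 33.0
t 15.65 pos [448.66 264.66  88.29] disp 358.00197864560505 7.376793576471202 yang 91.89291374715167 zaxis [ 0.  0. -1.] F [ 0.56 -0.34 -0.89] w 0.735349686848144 32.98892319202423
shift cm [0.15 0.02 1.01]
```

```bash
python3 lid.py
```

```text
TCP [448.7 264.7  88.3]
wrist lid top z 112.51319003784246 rel 24.224542578048343 slope [3.3 8.9] mec [449.7 264.2] 32.40803909301758 rect [449.1 264.1] [63.2 63. ] mec-TCP [ 1.1 -0.5]
wrist rim ((435.4436340332031, 263.52093505859375), 26.345613479614258) [417.9 237.2] [436.4 289.8]
scene rim ((459.6130065917969, 262.8666687011719), 25.901033401489258) [453.6 237.7] [478.5 288.1]
```

```bash
python3 -m jog '[[[0,0,0],[0.1,0,0.3],0],[[0,0,0],[0,0,0.3],0],[[0,0,0],[0,0,0.2],0],[[0,0,0],[0,0,0],0],[[0,0,0],[0,0,0],0]]'; python3 go.py w 447.2 264.8 78.2;python3 -m jog '[[[0,0,0],[0,0,0.1],0],[[0,0,0],[0,0,0],0],[[0,0,0],[0,0,0],0]]'; python3 go.py w 447.2 264.8 78.2
```

```text
time_s: 16.3
position: [446.7, 264.5, 79.2]
orientation: [-0.017, 1.0, -0.0, -0.0]
wrist_force: [-0.9, 0.2, -0.6]
width: 0.731
grip_force: 33.0
t 16.3 pos [446.73 264.5   79.16] disp 358.3121616085823 9.284860373248446 yang 91.91556083558699 zaxis [-0. -0. -1.] F [-0.9   0.15 -0.57] w 0.7313669983335525 32.98265218734741
shift cm [-0.05  0.03  0.1 ]
time_s: 16.6
position: [447.0, 264.6, 78.7]
orientation: [-0.017, 1.0, -0.0, 0.0]
wrist_force: [-1.9, -1.5, 4.6]
width: 0.736
grip_force: 33.3
t 16.6 pos [446.98 264.58  78.71] disp 358.3301668347953 9.02770802873378 yang 91.92020530743251 zaxis [ 0.  0. -1.] F [-1.87 -1.48  4.65] w 0.7356833083468629 33.29926550388336
shift cm [-0.02  0.02  0.05]
```

Contact felt (4.6 N) at the expected height. Releasing gently and rising.

```bash
python3 -m jog '[[[0,0,0],[0,0,0],0.4],[[0,0,0],[0,0,0],0.48],[[0,0,0],[0,0,0],0.52],[[0,0,0],[0,0,0],0.58],[[0,0,0],[0,0,0],0.7],[[0,0,0],[0,0,0],0.85],[[0,0,0],[0,0,0],1],[[0,0,0],[0,0,0],1],[[0,0,0],[0,0,0],1]]'; python3 -m jog '[[[0,0,0],[0,0,-0.5],1],[[0,0,0],[0,0,-1],1],[[0,0,0],[0,0,-2],1],[[0,0,0],[0,0,-3],1],[[0,0,0],[0,0,-4],1],[[0,0,0],[0,0,-4],1],[[0,0,0],[0,0,0],1]]'; python3 - <<'E'
exec(open('look.py').read().split("cv2.imwrite")[0])
f=r.grab_frame("wrist");W=deproj(f);H,S,V=cv2.split(cv2.cvtColor(f["img"],cv2.COLOR_RGB2HSV))
m=(f["z_map"]>0)&(np.hypot(W[...,0]-448,W[...,1]-264)<50)&(W[...,2]>97)&(W[...,2]<108)
q=W[m];print("wrist lid",len(q),np.median(q[:,2]),cv2.minEnclosingCircle(q[:,:2].astype(np.float32)))
cv2.imwrite("pics/end.png",np.hstack([cv2.resize(f["img"],(480,300)),cv2.resize(d["scene"]["img"][130:280,320:480],(320,300))])[:,:,::-1])
print(r.get_state()["position"],r.get_state()["time_s"])
E
```

```text
time_s: 17.5
position: [446.8, 264.5, 78.3]
orientation: [-0.017, 1.0, 0.0, 0.0]
wrist_force: [-1.0, 0.4, 0.1]
width: 1.006
grip_force: 0.0
time_s: 18.2
position: [450.4, 265.8, 230.8]
orientation: [-0.017, 1.0, 0.002, 0.006]
wrist_force: [0.8, 0.7, 0.2]
width: 1.002
grip_force: 0.0
scene gold px [411.4 226. ] P [640.  272.3 103.2] disp 319.1148059698174 -180.03033419270358 depth mean [642.  271.6 107.1] size [52.3 52.1]
scene gold px [408.2 188.8] P [548.9 269.  103.3] disp 337.97034046996384 -90.94197163299582 depth mean [550.9 268.4 106.7] size [57.5 61.1]
scene gold px [249.5 186.5] P [538.7 -83.1  61. ] disp -1.1169144580344696 4.150974864842699 depth mean [538.8 -83.1  61. ] size [50.  56.1]
scene red [ 575.2 -198.9   73.8] disp -122.25343936150871 -3.1559158898302755
top gold px [365.7 213. ] P [542.1 -82.3  60.6] disp -1.1499611015925173 0.7333992055643764 depth mean [541.8 -82.1  63.8] size [61.5 56.4]
top gold px [210.5 205.5] P [546.7 267.6 102.3] disp 337.16750604391143 -88.45010707840144 depth mean [546.8 267.7 102.3] size [61.  61.1]
top gold px [211.8 165.3] P [639.1 271.4 102.1] disp 318.4133463642697 -179.0167080624384 depth mean [639.8 271.9 100.7] size [61.4 64.5]
top red [ 570.8 -200.9   74.6] disp -123.18761698749262 1.542604257403091
wrist lid 5121 102.62610024770662 ((447.7532653808594, 264.34429931640625), 31.93743896484375)
[446.6 264.5 223.6] 18.35
```

View pics/end.png

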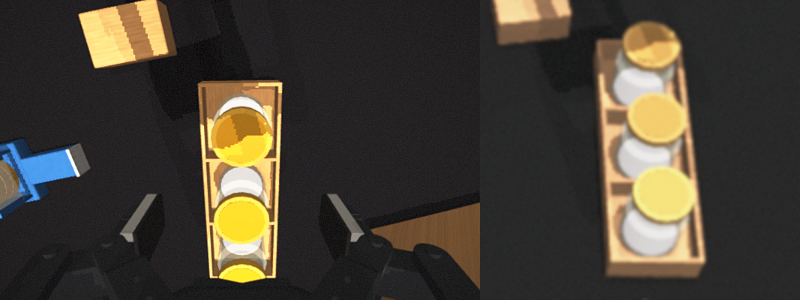

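The lid sits flat on the open jar, with its top at 102.6 mm and its centre at (447.8, 264.3). The neighbouring jars and the dispenser are unchanged, and the gripper is clear.

```bash
python3 -m jog '[[[0,0,0],[0,0,0],1],[[0,0,0],[0,0,0],1],[[0,0,0],[0,0,0],1]]' >/dev/null; python3 -c "from cell import r;print(r.hand_in())"
```

```text
the job is handed in; nothing more can be done
None
```

The job is handed in at about 18.7 s. The pusher was pushed fully in once and sprang home, and the dispensed lid sits flat on the open jar, measured within about 1 mm of centre; the hand-in call returned no verdict.

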